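Clamp a copper link in the bench thickness gauge with the ratchet knob

TASK

Take the copper link from its rest and slide it flat and straight into the thickness gauge, centred under the spindle, until its end touches the back stop, without shoving the stop. Then turn the small ratchet knob on top clockwise (seen from above) until it slips on the clamped link, stop within about an eighth of a turn of slip, never forcing the larger thimble below the knob, and let go, leaving the link clamped and the things around undisturbed.

Things in the scene. Friction and masses are not known exactly. Their poses are not given: they have to be found in the camera images.
- bar: Loose flat copper link (bus bar), 140 mm long (its x), 20 mm wide (y), 6 mm thick (z), about 0.1 to 0.2 kg, the same both ways round, a 7 mm hole near each end. Origin at the centre of its underside. It starts lying on the rest, underside 30 mm above the bench.
- rest: Fixed grey plastic rest: base 90 (x) by 60 (y) by 6 mm, with two posts 10 mm thick in x and 30 mm wide in y at x = -25 and +25 mm, tops 30 mm above the bench; the link lies across them along x with 45 mm free beyond each post. Origin at the centre of its underside.
- gauge: Fixed C-shaped bench thickness gauge of grey cast iron. Origin on the bench, on the vertical axis shared by spindle, thimble and knob. Its throat opens to its own +y; the column stands behind, y -45 to -85 mm. Foot plate 100 mm wide, 15 mm high, y -95 to +75 mm.
- seat (a point): Point on the gauge's flat steel measuring table (45 mm above the bench, 50 mm wide, out to y = +65 mm of the gauge) at x = 0, y = +50 mm of the gauge, axes as the gauge's. The link's origin comes here when it lies along the gauge's y with its inner end at the stop; its outer 55 mm then overhang the table.
- head (a point): Front lower edge of the gauge's head, which overhangs the measuring table and carries the spindle: at x = 0, y = +21, z = 74 mm of the gauge, axes as the gauge's. The head is 44 mm wide, its top is 111 mm above the bench.
- stop: Back stop of the gauge: fixed dark steel block 44 mm wide, 22 mm high on the measuring table. Origin at the bottom of its front face, which looks to the gauge's +y and lies 20 mm behind the spindle axis. Do not push it with more than 25 N.
- spindle: Vertical steel spindle, 10 mm in diameter, moves down without turning. Origin: centre of its lower end, which starts 4 to 12 mm above the top of a link lying on the table. Goes 5 mm down per rad of the thimble clockwise from above. The screw holds itself when let go. It presses the link with about 16 to 18 N when the ratchet slips; over 25 N (by turning the thimble itself) bends the screw.
- knob_grip (a point): Point on the axis of the ratchet knob, 9 mm below its top: the height to grip it. The knob is a fluted dark steel cylinder 20 mm in diameter, from 152 to 184 mm above the bench; it does not rise or sink. Below it is the thimble, a knurled aluminium cylinder 30 mm in diameter, from 112 to 150 mm above the bench, which must not be gripped.
- ratchet (a joint): How far the ratchet knob has slipped on the thimble, rad, 0 at the start, growing as the knob is turned clockwise (from above) beyond what the thimble follows. Running free, at about 0.10 N m, knob and thimble turn together; once the spindle bears on the link the torque rises, and at 0.18 N m the knob slips while the thimble stands still. Wanted: 0.1 to 0.9 rad.
- markers: Loose grey tray of wire markers in three rows, 80 by 190 by 15 mm: leave alone. Origin at the centre of its underside.
- screwdriver: Loose screwdriver lying on the bench: leave alone. Origin near its middle, on the bench.
- carton: Loose cardboard carton 70 by 130 by 45 mm: leave alone. Origin at the centre of its underside.
Not all that is in view belongs to the job. Of the things shaped like the bar, the copper one is meant.

How it is judged:
By the outcome, as a careful person would: the job done as asked, in the order asked, and still so for the second after the job is handed in, with the robot touching nothing.
It also fails if it takes over 67 s, if anything falls off the work surface, if the arm or the gripper's body presses on something with over 40 N, if the wrist force passes 120 N, or if a joint passes its speed limit or range.

ROBOT

A 6-joint arm with a two-finger parallel gripper is mounted at the origin on the work surface. World frame = base frame: x ahead of the robot, y to its left, z up, the work surface at z = 0. Lengths are in m, angles in rad, forces in N, time in s.
With the tool pointing down it reaches from about 0.3 to 0.875 m from the base axis. Payload 6.4 kg.
Tool frame: the origin (TCP) lies midway between the tips of the shut fingers; the grasp point (between the pads) lies ctrl.grip_depth behind it (ctrl.grip_depth is the distance from the TCP to the grasp point, in m); x points along the fingers, y is the direction in which the jaws open and shut, and the axes are right-handed (so a half turn about x gives the same grasp; the last joint's range is limited). The gripper opens to 85 mm and grips with 20 to 120 N. Pads are 22 mm wide; open, the fingers measure 114 mm over their backs; the gripper's body (76 mm by 85 mm) begins 54 mm behind the grasp point. The pads swing forward as they close: fully open they stand 13 mm farther back than shut.
Start: joints at [-1.452, 0.181, 1.607, -0, 1.354, -0.206], TCP at [0.184, -0.545, 0.231] pointing down, gripper open.
Joint ranges: [-2.99, 2.99], [-0.89, 2.07], [0.3, 2.58], [-1.14, 4.28], [0, 2.63], [-3.12, 3.12]. Speed limits (rad/s): [2.57, 2.57, 3.01, 3.14, 3.14, 3.14].

INTERFACE

Orientations are given as a unit quaternion [w, x, y, z].
In Python, from bench import ctrl gives the robot as it stands.
- The arm moves only by the shell command python3 -m creep 'ROWS'. ROWS is text: rows parted by semicolons, each of 7 numbers parted by spaces: the opening, from 0 (shut) to 1 (fully open), then the shift along the tool's x, y, z in cm, then the turn, a rotation vector about the tool's x, y, z in rad. In form: claw x y z ax ay az; .... A call has 1 to 10 rows; each row shifts and turns the pose as measured when the row begins, along the tool's axes as they then stand; what a row does not reach is not made up. A row lasts 1/8 s, in which the tool goes at most 62.5 mm and 10.7 degrees, less where a joint would pass 70% of its speed; a pose out of reach is approached as far as the arm can. A call with a gripper value outside its range is refused whole. The fingers move at their own pace and stop on an object; the grip force is fixed at half the most. Time passes only in rows, so rows that do not move let the fingers close. It gives the time, the measured TCP pose, the force and the opening at its end, in the units of the state.
- ctrl.get_obs(): the state, without advancing time (a new reading comes with each control period).
- ctrl.camera(name): name is "side" or "top"; returns (picture, depth): 400x640x3 uint8, blue, green, red; 400x640 float32, m along the optical axis (not along the pixel's ray), 0 where there is no reading.
- ctrl.calibration(name): a dict with "mtx" (3x3 intrinsics, pixels), "R" (3x3) and "t" (3): a world point X has camera coordinates R X + t. Camera axes: x right, y down, z forward; pixel columns grow to the right and rows downward; lengths in m; the calibration is good to about 2 mm. A picture is of the moment at which its call begins. calibration takes no time and is no camera call.
- ctrl.hand_in(): hands the job in, once; it reports no verdict.
Trained networks look in the newest picture that a camera, given by its name, has taken for a name from the list of things; names that differ only in an ending like _2 or _b are one class to them, and where a whole thing is asked for, a point or a joint stands for the part that bears it (a point fixed in the world has none). Each returns a list of dicts, best first, with "confidence" (0 to 1); they miss things now and then, are a little off and sometimes report something else, mostly with a low value. They report only what shows in the picture. A call takes as long as a camera call. They do not tell look-alikes from the thing itself.
- ctrl.find_in(query, camera): "rect" ([left, top, right, bottom] in pixels, round what is visible of it).
The state is a dict: "time_s": time; "q": joint angles; "dq": joint speeds; "joint_efforts": joint torques, N m; "eef_pos": TCP position; "eef_rot": TCP orientation; "wrist_force": force on the tool from outside, world axes, zero at the start; "torque": the same for the moment, N m; "opening": opening from 0.0 (shut) to 1.0 (fully open).
Only numpy, scipy, OpenCV 4.12 (cv2) and the standard library are available. Lean on these libraries where they do the work, as an engineer would, in place of code of your own. Each camera call takes 0.05 s, during which the arm holds its last target.

## Working session

There is one attempt and no reset: what is moved stays moved. The work goes in short steps, Python scripts to look and compute and a shell command to move; the robot and the scene stay as the last step left them, time stands still between calls to the robot, and variables do not carry over. Pictures are saved under pics/ and viewed, and the job is handed in when it is done.

```bash
ls; mkdir -p pics; python3 - <<'E'
from bench import ctrl
import cv2, numpy as np
o=ctrl.get_obs()
for k,v in o.items(): print(k,np.round(v,3))
print(ctrl.grip_depth)
for n in("side","top"):
    im,d=ctrl.camera(n); cv2.imwrite(f"pics/{n}0.png",im); np.savez(f"{n}0.npz",im=im,d=d)
    c=ctrl.calibration(n); print(n,np.round(c['mtx'],1).tolist(),np.round(-c['R'].T@c['t'],3),np.round(c['R'],2).tolist())
E
```

```text
pics
time_s 0.0
q [-1.452  0.182  1.608  0.     1.354 -0.206]
dq [-0.003  0.002 -0.002 -0.001  0.    -0.001]
joint_efforts [ 0.0000e+00 -4.4487e+01 -3.5134e+01 -0.0000e+00  9.0000e-03  0.0000e+00]
eef_pos [ 0.183 -0.544  0.23 ]
eef_rot [ 0.114  0.698  0.115 -0.698]
wrist_force [-0.327  0.315 -0.35 ]
torque [-0.034 -0.017  0.047]
opening 1.002
0.0187
side [[456.9, 0.0, 323.3], [0.0, 456.9, 207.4], [0.0, 0.0, 1.0]] [0.132 0.564 0.974] [[-0.78, -0.63, -0.02], [-0.48, 0.61, -0.63], [0.4, -0.48, -0.78]]
top [[443.2, 0.0, 312.3], [0.0, 443.2, 196.8], [0.0, 0.0, 1.0]] [0.448 0.026 1.088] [[-0.0, -1.0, -0.01], [-0.99, 0.0, -0.11], [0.11, 0.01, -0.99]]
```

View pics/side0.png

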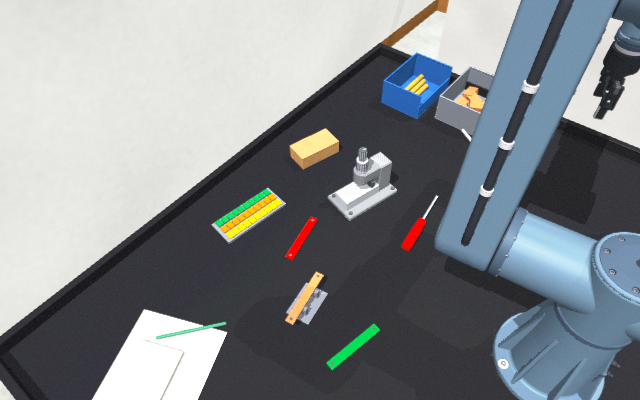

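View pics/top0.png

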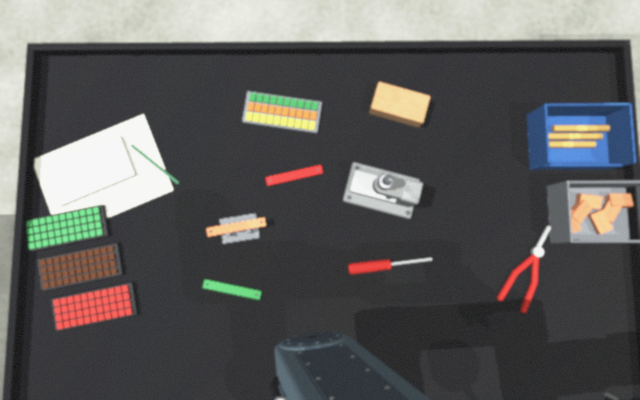

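```bash
python3 - <<'E'
from bench import ctrl
import cv2, numpy as np
for n,q in(("top",["bar","gauge","stop","knob_grip","rest","spindle","seat","head"]),("side",["bar","gauge","stop","knob_grip","rest","spindle"])):
    for k in q:
        print(n,k,[(np.round(r['rect']).tolist(),round(r['confidence'],2)) for r in ctrl.find_in(k,n)[:4]])
t=cv2.imread("pics/top0.png");s=cv2.imread("pics/side0.png")
a=cv2.resize(t[150:230,330:440],None,fx=5,fy=5,interpolation=cv2.INTER_CUBIC)
b=cv2.resize(t[200:255,190:285],None,fx=5,fy=5,interpolation=cv2.INTER_CUBIC)
cv2.imwrite("pics/c1.png",a);cv2.imwrite("pics/c2.png",b)
cv2.imwrite("pics/c3.png",cv2.resize(s[140:225,320:405],None,fx=6,fy=6,interpolation=cv2.INTER_CUBIC))
print(ctrl.get_obs()['time_s'])
E
```

```text
top bar [([204.0, 280.0, 262.0, 299.0], 0.9), ([266.0, 167.0, 324.0, 187.0], 0.76), ([207.0, 214.0, 267.0, 237.0], 0.69), ([382.0, 173.0, 393.0, 186.0], 0.5)]
top gauge [([343.0, 164.0, 421.0, 218.0], 0.82), ([220.0, 214.0, 260.0, 241.0], 0.65)]
top stop []
top knob_grip []
top rest [([219.0, 216.0, 258.0, 243.0], 0.88), ([369.0, 81.0, 429.0, 124.0], 0.35)]
top spindle []
top seat [([347.0, 159.0, 422.0, 216.0], 0.6)]
top head [([342.0, 163.0, 423.0, 217.0], 0.63)]
side bar [([287.0, 220.0, 316.0, 259.0], 0.9), ([284.0, 271.0, 321.0, 326.0], 0.84), ([328.0, 324.0, 379.0, 369.0], 0.66), ([211.0, 190.0, 288.0, 241.0], 0.39)]
side gauge [([289.0, 128.0, 342.0, 166.0], 0.65), ([329.0, 144.0, 399.0, 217.0], 0.6), ([404.0, 207.0, 431.0, 254.0], 0.18)]
side stop [([368.0, 179.0, 378.0, 187.0], 0.63), ([359.0, 148.0, 369.0, 160.0], 0.24)]
side knob_grip []
side rest [([289.0, 286.0, 328.0, 326.0], 0.68)]
side spindle []
0.8
```

View pics/c1.png

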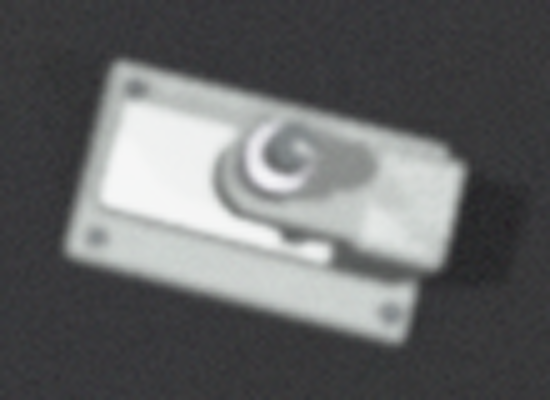

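View pics/c2.png

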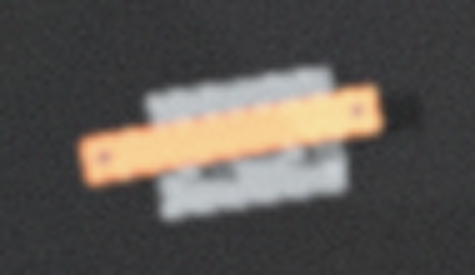

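View pics/c3.png

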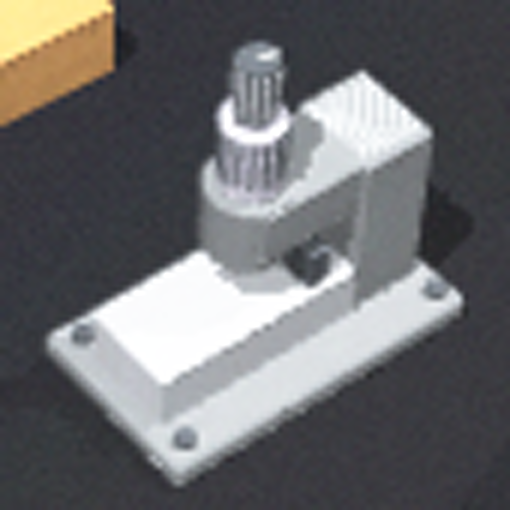

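```bash
cat > h.py <<'E'
import numpy as np, cv2
from scipy.optimize import least_squares
from bench import ctrl
C={n:ctrl.calibration(n) for n in("top","side")}
def proj(n,X):
    c=C[n]; p=(np.asarray(X)@c['R'].T+c['t'])@c['mtx'].T; return p[:,:2]/p[:,2:]
def ray(n,uv,z):
    c=C[n]; uv=np.atleast_2d(uv); d=np.c_[uv,np.ones(len(uv))]@np.linalg.inv(c['mtx']).T@c['R']; o=-c['R'].T@c['t']
    return o+d*((z-o[2])/d[:,2])[:,None]
def T(p,P):
    x,y,a=p; P=np.asarray(P,float); c,s=np.cos(a),np.sin(a)
    return np.c_[x+c*P[:,0]-s*P[:,1], y+s*P[:,0]+c*P[:,1], P[:,2]]
E
python3 - <<'E'
from h import *
M=dict(a=(.05,.075,.015),b=(-.05,.075,.015),c=(-.05,-.095,.015),d=(.025,.065,.045),e=(-.025,.065,.045),k=(0,0,.184))
top=dict(a=(115,60),b=(65,255),c=(405,345),d=(125,100),e=(103,207),k=(293,150))
side=dict(a=(48,340),b=(178,480),c=(460,300),d=(95,318),e=(162,383),k=(258,52))
def obs(D,s,o): return {k:(np.array(v)+.5)/s-.5+o for k,v in D.items()}
O={"top":obs(top,5,(330,150)),"side":obs(side,6,(320,140))}
for cams in(("top",),("side",),("top","side")):
    f=lambda p:np.concatenate([(proj(n,T(p,[M[k]]))[0]-O[n][k]) for n in cams for k in M])
    r=least_squares(f,[.5,-.15,-.25],loss='soft_l1'); print(cams,np.round(r.x,4),np.round(f(r.x),1))
# bar
for n in("top","side"):
    im=cv2.imread(f"pics/{n}0.png"); hsv=cv2.cvtColor(im,cv2.COLOR_BGR2HSV)
    m=((hsv[...,0]>5)&(hsv[...,0]<22)&(hsv[...,1]>90)&(hsv[...,2]>120)).astype(np.uint8)
    l={"top":(200,205,275,245),"side":(275,262,330,335)}[n]
    mm=np.zeros_like(m); mm[l[1]:l[3],l[0]:l[2]]=m[l[1]:l[3],l[0]:l[2]]
    v,u=np.nonzero(mm); P=ray(n,np.c_[u,v],.036)[:,:2]
    mu=P.mean(0); rc=cv2.minAreaRect((P*1000).astype(np.float32)); w=np.linalg.eigh(np.cov(P.T))[1][:,1]
    print(n,len(u),mu,np.degrees(np.arctan2(w[1],w[0])),rc)
D=np.load("top0.npz")['d']; E=np.load("side0.npz")['d']; 
E
```

```text
('top',) [ 0.5803 -0.1212 -0.2613] [-0.1  0.1 -0.2  0.3 -0.   0.2  0.4  0.8 -0.4 -0.4  0.3 -0.8]
('side',) [ 0.5804 -0.1219 -0.2513] [-0.9 -0.4  0.2 -0.7  1.2 -0.4 -0.3 -0.1  0.2  0.6 -0.2  1.4]
('top', 'side') [ 0.5803 -0.1214 -0.2577] [-0.1  0.2 -0.1  0.4  0.2  0.1  0.5  0.9 -0.3 -0.3  0.4 -0.8 -1.  -0.4
 -0.1 -0.7  1.2 -0.1 -0.4 -0.  -0.   0.7 -0.2  1.6]
top 490 [0.48719753 0.2249308 ] 99.8980277090119 ((488.8201904296875, 219.0255584716797), (25.730268478393555, 144.53945922851562), 10.136610984802246)
side 428 [0.48533318 0.22933887] 100.33723868293069 ((488.1611328125, 217.45309448242188), (23.228515625, 143.29310607910156), 10.442863464355469)
```

```bash
cat >> h.py <<'E'
from scipy.spatial.transform import Rotation as Ro
def pose():
    o=ctrl.get_obs(); q=o['eef_rot']; return o,np.array(o['eef_pos']),Ro.from_quat([q[1],q[2],q[3],q[0]])
def go(pos,jaw):
    """shift (cm, tool axes) and rotvec to TCP pos, pointing down, jaw = world angle of tool y (deg)"""
    o,p,R=pose(); a=np.radians(jaw); y=np.array([np.cos(a),np.sin(a),0]); x=np.array([0,0,-1.]); G=np.c_[x,y,np.cross(x,y)]
    M=R.as_matrix(); jy=np.degrees(np.arctan2(M[1,1],M[0,1]))
    print("t",round(o['time_s'],3),"pos",np.round(p,4),"jaw",round(jy,2),"q6",round(o['q'][5],3),"open",round(o['opening'],3))
    print("F",np.round(o['wrist_force'],1),"T",np.round(o['torque'],3))
    print("shift cm",np.round(M.T@(np.array(pos)-p)*100,3),"rot",np.round((R.inv()*Ro.from_matrix(G)).as_rotvec(),4))
E
python3 - <<'E'
from h import *
ob=(np.array([(80,140),(92,187),(383,130),(375,85)])+.5)/5-.5+(190,200)
M=[(.07,.01,.036),(.07,-.01,.036),(-.07,-.01,.036),(-.07,.01,.036)]
for perm in([0,1,2,3],[1,0,3,2]):
    P=[M[i] for i in perm]
    f=lambda p:(proj("top",T(p,P))-ob).ravel()
    r=least_squares(f,[.488,.218,1.749]); print(r.x,r.cost,np.round(f(r.x),1))
d=np.load("top0.npz")['d']; 
def dep(u,v):
    c=C["top"]; z=np.median(d[v-1:v+2,u-1:u+2]); p=np.linalg.inv(c['mtx'])@[u*z,v*z,z]; return c['R'].T@(p-c['t'])
for uv in((412,193),(355,178),(404,180),(388,180),(237,226)): print(uv,np.round(dep(*uv),4))
g=(.5803,-.1214,-.2577); P=lambda x,y,z:np.round(T(g,[(x,y,z)])[0],4)
print("seat",P(0,.05,.045),"gripseat",P(0,.095,.045))
go((.489,.218,.231),10.2)
E
```

```text
[0.4887261  0.21807491 1.75681973] 159.02025419777755 [ 2.2  8.8 -1.6 -8.9 -1.8 -8.6  1.2  8.7]
[0.48868204 0.21806667 1.75795942] 0.8776929000559175 [ 0.8  0.5 -0.2 -0.6 -0.4 -0.3 -0.2  0.4]
(412, 193) [ 0.5594 -0.1849  0.1088]
(355, 178) [ 0.6031 -0.0646  0.0445]
(404, 180) [ 0.5885 -0.1678  0.1094]
(388, 180) [ 0.578  -0.1203  0.1831]
(237, 226) [0.4903 0.2161 0.0355]
seat [ 0.593  -0.0731  0.045 ] gripseat [ 0.6045 -0.0295  0.045 ]
t 0.8 pos [ 0.1835 -0.545   0.2313] jaw -71.39 q6 -0.206 open 0.999
F [-1.   0.2 -0.1] T [ 0.008 -0.065 -0.024]
shift cm [ 2.8000e-02 -6.2560e+01 -5.3296e+01] rot [-1.4241e+00  1.0000e-04 -1.0000e-04]
```

```bash
python3 -m creep '1 0 0 0 -0.178 0 0;1 0 0 0 -0.178 0 0;1 0 0 0 -0.178 0 0;1 0 0 0 -0.178 0 0;1 0 0 0 -0.178 0 0;1 0 0 0 -0.178 0 0;1 0 0 0 -0.178 0 0;1 0 0 0 -0.178 0 0'; python3 -c "
from h import *
go((.4804,.2633,.231),10.4)"
```

```text
time_s: 1.8
eef_pos: [0.1835, -0.545, 0.2314]
eef_rot: [0.553, 0.441, 0.553, -0.441]
wrist_force: [0.5, -0.2, 0.6]
opening: 0.998
t 1.8 pos [ 0.1835 -0.545   0.2314] jaw 12.84 q6 -1.676 open 0.998
F [ 0.5 -0.2  0.6] T [ 0.004 -0.073  0.065]
shift cm [ 2.6000e-02  4.6912e+01 -7.2209e+01] rot [0.0426 0.0002 0.    ]
```

```bash
python3 -m creep '1 0 3.2 -5 0 0 0;1 0 3.2 -5 0 0 0;1 0 3.2 -5 0 0 0;1 0 3.2 -5 0 0 0;1 0 3.2 -5 0 0 0;1 0 3.2 -5 0 0 0;1 0 3.2 -5 0 0 0;1 0 3.2 -5 0 0 0;1 0 3.2 -5 0 0 0;1 0 3.2 -5 0 0 0'; python3 -c "
from h import *
go((.4804,.2633,.231),10.4)"
```

```text
time_s: 3.05
eef_pos: [0.3891, 0.0258, 0.2326]
eef_rot: [0.555, 0.444, 0.547, -0.442]
wrist_force: [0.9, -0.8, -0.2]
opening: 1.0
t 3.05 pos [0.3891 0.0258 0.2326] jaw 12.4 q6 -0.454 open 1.0
F [ 0.9 -0.8 -0.2] T [ 0.001 -0.029 -0.019]
shift cm [  0.121  14.021 -21.231] rot [ 0.0349  0.0074 -0.0085]
```

```bash
python3 -m creep '1 0 3.3 -5 0 0 0;1 0 3.3 -5 0 0 0;1 0 3.3 -5 0 0 0;1 0 3.3 -5 0 0 0;1 0 0.8 -1.2 0 0 0;1 0 0 0 0 0 0'; python3 -c "
from h import *
go((.4804,.2633,.131),10.4)"
```

```text
time_s: 3.8
eef_pos: [0.4825, 0.2756, 0.2334]
eef_rot: [0.558, 0.443, 0.547, -0.44]
wrist_force: [-0.5, -0.6, -0.2]
opening: 1.002
t 3.8 pos [0.4825 0.2756 0.2334] jaw 12.82 q6 0.09 open 1.002
F [-0.5 -0.6 -0.2] T [ 0.004 -0.007  0.016]
shift cm [10.244 -0.607  1.054] rot [ 0.0421  0.0092 -0.0133]
```

```bash
python3 -m creep '1 0 -0.6 1.05 0.042 0.009 -0.013;1 4 0 0 0 0 0;1 4 0 0 0 0 0;1 2 0 0 0 0 0;1 0 0 0 0 0 0'; python3 - <<'E'
from h import *
go((.4804,.2633,.060),10.4)
im,_=ctrl.camera("side"); t,_=ctrl.camera("top")
a=cv2.resize(im[220:350,240:370],(520,520),interpolation=cv2.INTER_CUBIC); b=cv2.resize(t[180:260,180:280],None,fx=4,fy=4)
cv2.imwrite("pics/d1.png",a); cv2.imwrite("pics/d1t.png",b)
E
```

```text
time_s: 4.42
eef_pos: [0.4782, 0.2535, 0.1332]
eef_rot: [0.539, 0.457, 0.539, -0.458]
wrist_force: [-0.2, -1.4, 0.2]
opening: 1.001
t 4.425 pos [0.4782 0.2535 0.1332] jaw 9.36 q6 0.105 open 1.001
F [-0.2 -1.4  0.2] T [-0.029  0.01  -0.043]
shift cm [ 7.321  0.375 -0.933] rot [-0.0181  0.0008  0.0002]
```

View pics/d1.png

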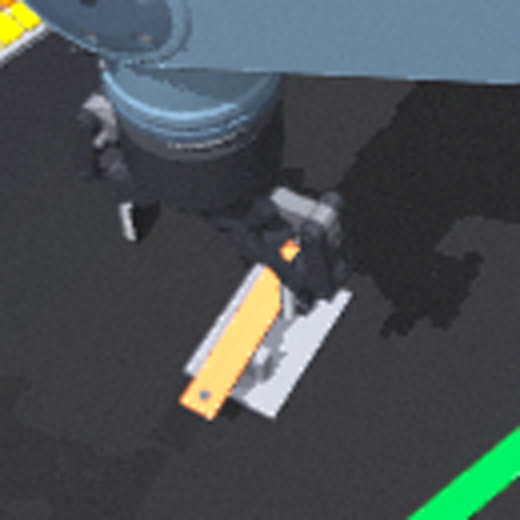

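```bash
python3 -m creep '1 0 0.38 -0.93 -0.018 0 0;1 0 0 0 0 0 0;1 0 0 0 0 0 0'; python3 -c "
from h import *
go((.4804,.2633,.060),10.4)"
```

```text
time_s: 4.9
eef_pos: [0.4843, 0.2651, 0.1388]
eef_rot: [0.546, 0.455, 0.541, -0.45]
wrist_force: [-0.5, -0.6, 0.3]
opening: 1.002
t 4.9 pos [0.4843 0.2651 0.1388] jaw 10.46 q6 0.104 open 1.002
F [-0.5 -0.6  0.3] T [ 0.034  0.041 -0.014]
shift cm [ 7.879 -0.494  0.108] rot [ 0.001  -0.0004 -0.0096]
```

View pics/d1t.png

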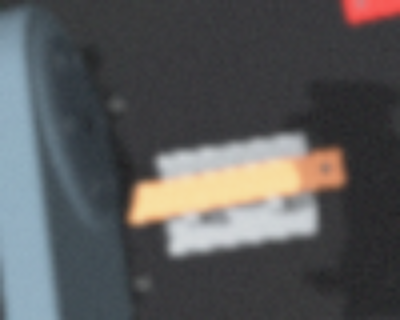

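```bash
python3 -m creep '1 0 0 0 0 0 0';python3 -m creep '1 0 0 0 0 0 0'; python3 -c "
from h import *
go((.4804,.2633,.060),10.4)"
```

```text
time_s: 5.03
eef_pos: [0.4844, 0.2653, 0.1391]
eef_rot: [0.546, 0.455, 0.541, -0.449]
wrist_force: [0.5, 0.2, -0.6]
opening: 1.002
time_s: 5.15
eef_pos: [0.4843, 0.2654, 0.1392]
eef_rot: [0.546, 0.455, 0.541, -0.449]
wrist_force: [-0.3, -0.6, -0.4]
opening: 1.007
t 5.15 pos [0.4843 0.2654 0.1392] jaw 10.49 q6 0.104 open 1.007
F [-0.3 -0.6 -0.4] T [-0.011 -0.057 -0.013]
shift cm [ 7.912 -0.505  0.135] rot [ 0.0016 -0.0004 -0.01  ]
```

```bash
python3 -m creep '1 2.5 -0.5 0.13 0 0 -0.01';python3 -m creep '1 0 0 0 0 0 0;1 0 0 0 0 0 0'; python3 -c "
from h import *
go((.4804,.2633,.060),10.4)"
```

```text
time_s: 5.28
eef_pos: [0.4818, 0.2639, 0.1159]
eef_rot: [0.545, 0.454, 0.543, -0.451]
wrist_force: [0.6, 0.3, -0.2]
opening: 1.002
time_s: 5.52
eef_pos: [0.4806, 0.2635, 0.1148]
eef_rot: [0.544, 0.453, 0.543, -0.452]
wrist_force: [0.2, -0.2, 0.5]
opening: 0.998
t 5.525 pos [0.4806 0.2635 0.1148] jaw 10.5 q6 0.101 open 0.998
F [ 0.2 -0.2  0.5] T [ 0.014 -0.019 -0.054]
shift cm [ 5.478 -0.029  0.02 ] rot [ 0.0017 -0.0005 -0.0015]
```

```bash
python3 -m creep '1 2.5 0 0 0 0 0;1 2.5 0 0 0 0 0;1 2.5 0 0 0 0 0;1 1.5 0 0 0 0 0;1 0 0 0 0 0 0;1 0 0 0 0 0 0'; python3 -c "
from h import *
go((.4804,.2633,.014),10.4)"
```

```text
time_s: 6.28
eef_pos: [0.4864, 0.2655, 0.0288]
eef_rot: [0.546, 0.456, 0.541, -0.448]
wrist_force: [0.4, 0.5, -0.4]
opening: 1.001
t 6.275 pos [0.4864 0.2655 0.0288] jaw 10.52 q6 0.101 open 1.001
F [ 0.4  0.5 -0.4] T [-0.024  0.017  0.016]
shift cm [ 1.467 -0.65   0.107] rot [ 0.002  -0.0016 -0.0126]
```

```bash
python3 -m creep '1 1.4 -0.65 0.1 0 0 -0.012;1 0 0 0 0 0 0;1 0 0 0 0 0 0'; python3 - <<'E'
from h import *
go((.4804,.2633,.014),10.4)
im,_=ctrl.camera("side"); 
cv2.imwrite("pics/d2.png",cv2.resize(im[230:350,240:360],(600,600),interpolation=cv2.INTER_CUBIC))
E
```

```text
time_s: 6.65
eef_pos: [0.4811, 0.2636, 0.0154]
eef_rot: [0.544, 0.453, 0.544, -0.451]
wrist_force: [1.0, 0.5, 0.7]
opening: 1.002
t 6.65 pos [0.4811 0.2636 0.0154] jaw 10.52 q6 0.099 open 1.002
F [1.  0.5 0.7] T [ 0.002 -0.042  0.017]
shift cm [ 0.141 -0.076  0.018] rot [ 0.0021 -0.0019 -0.0026]
```

View pics/d2.png

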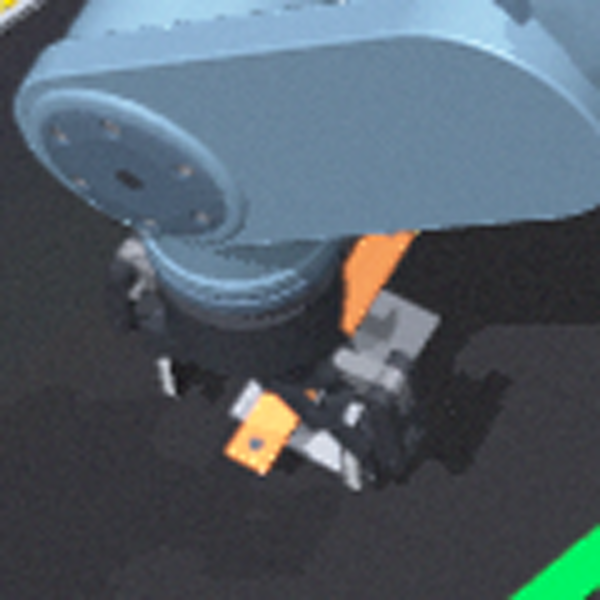

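```bash
python3 -m creep '0.4 0.1 -0.05 0 0 0 0;0.4 0 0 0 0 0 0;0.4 0 0 0 0 0 0;0.3 0 0 0 0 0 0;0.3 0 0 0 0 0 0'; python3 -m creep '0 0 0 0 0 0 0;0 0 0 0 0 0 0;0 0 0 0 0 0 0;0 0 0 0 0 0 0'; python3 - <<'E'
from h import *
go((.4804,.2633,.014),10.4)
im,_=ctrl.camera("side"); 
cv2.imwrite("pics/d3.png",cv2.resize(im[230:350,240:360],(600,600),interpolation=cv2.INTER_CUBIC))
E
```

```text
time_s: 7.32
eef_pos: [0.4807, 0.2636, 0.0147]
eef_rot: [0.544, 0.453, 0.544, -0.451]
wrist_force: [0.0, 0.1, -0.2]
opening: 0.301
time_s: 7.82
eef_pos: [0.4807, 0.2636, 0.0149]
eef_rot: [0.544, 0.453, 0.544, -0.451]
wrist_force: [-0.6, -0.1, 0.9]
opening: 0.215
t 7.825 pos [0.4807 0.2636 0.0149] jaw 10.52 q6 0.099 open 0.215
F [-0.6 -0.1  0.9] T [-0.003  0.019 -0.041]
shift cm [ 0.092 -0.04   0.023] rot [ 0.0021 -0.0019 -0.003 ]
```

View pics/d3.png

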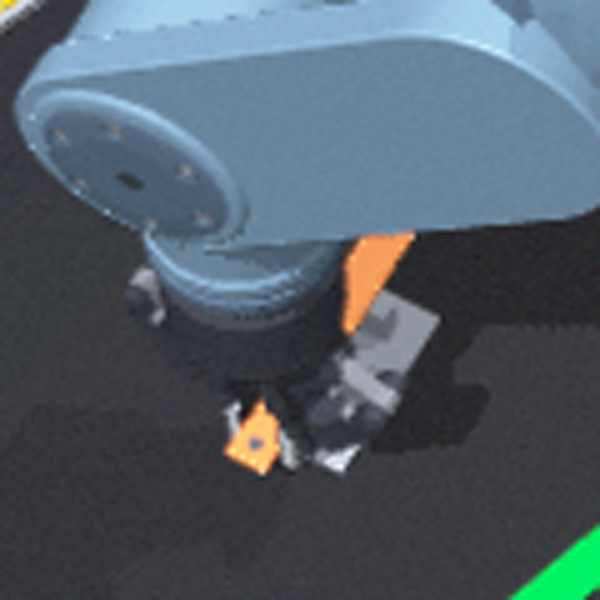

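```bash
python3 -m creep '0 -2 0 0 0 0 0;0 -3 0 0 0 0 0;0 -3 0 0 0 0 0;0 -2 0 0 0 0 0;0 0 0 0 0 0 0;0 0 0 0 0 0 0'; python3 - <<'E'
from h import *
g=(.5803,-.1214,-.2577)
print(T(g,[(0,.161,.12)]))
go(T(g,[(0,.161,.12)])[0],-14.77)
im,_=ctrl.camera("side"); 
cv2.imwrite("pics/d4.png",cv2.resize(im[200:350,220:370],(600,600),interpolation=cv2.INTER_CUBIC))
E
```

```text
time_s: 8.62
eef_pos: [0.4779, 0.2627, 0.1141]
eef_rot: [0.542, 0.452, 0.545, -0.453]
wrist_force: [0.2, -1.0, -1.4]
opening: 0.217
[[0.62133201 0.03428357 0.12      ]]
t 8.625 pos [0.4779 0.2627 0.1141] jaw 10.51 q6 0.099 open 0.217
F [ 0.2 -1.  -1.4] T [0.064 0.012 0.01 ]
shift cm [-0.666  9.933 25.069] rot [ 0.4412 -0.0011  0.0035]
```

View pics/d4.png

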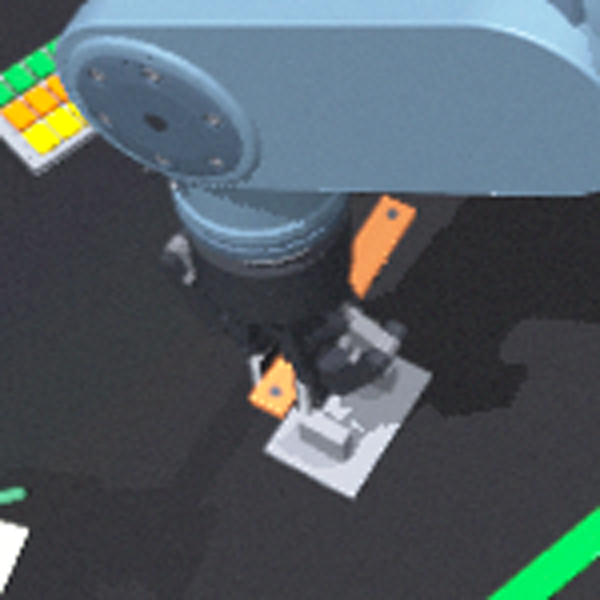

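```bash
python3 -m creep '0 0 0 0 0.147 0 0;0 0 0 0 0.147 0 0;0 0 0 0 0.147 0 0;0 0 0 0 0 0 0;0 0 0 0 0 0 0'; python3 - <<'E'
from h import *
g=(.5803,-.1214,-.2577)
go(T(g,[(0,.161,.12)])[0],-14.77)
E
```

```text
time_s: 9.3
eef_pos: [0.4745, 0.2615, 0.1078]
eef_rot: [-0.427, -0.558, -0.431, 0.566]
wrist_force: [-0.4, 0.3, -1.6]
opening: 0.217
t 9.3 pos [0.4745 0.2615 0.1078] jaw -15.3 q6 0.549 open 0.217
F [-0.4  0.3 -1.6] T [ 0.031 -0.088  0.034]
shift cm [-1.373 20.142 18.051] rot [-0.0093  0.0049  0.0122]
```

```bash
python3 -m creep '0 -1 2.8 2.5 0 0 0;0 -1 2.8 2.5 0 0 0;0 -0.5 2.8 2.5 0 0 0;0 0 2.8 2.5 0 0 0;0 0 2.8 2.5 0 0 0;0 0 2.8 2.5 0 0 0;0 0 1.5 1.4 0 0 0;0 0 0 0 0 0 0;0 0 0 0 0 0 0;0 0 0 0 0 0 0'; python3 - <<'E'
from h import *
g=(.5803,-.1214,-.2577)
go(T(g,[(0,.161,.12)])[0],-14.77)
E
```

```text
time_s: 10.55
eef_pos: [0.6106, 0.0527, 0.1284]
eef_rot: [-0.431, -0.552, -0.439, 0.563]
wrist_force: [0.1, -0.1, -1.0]
opening: 0.214
t 10.55 pos [0.6106 0.0527 0.1284] jaw -14.03 q6 0.14 open 0.214
F [ 0.1 -0.1 -1. ] T [ 0.055 -0.072 -0.006]
shift cm [0.819 1.506 1.527] rot [0.013  0.0049 0.0181]
```

```bash
python3 -m creep '0 0 1.5 1.5 0.013 0.005 0.018;0 0 0 0 0 0 0;0 0 0 0 0 0 0'; python3 - <<'E'
from h import *
g=(.5803,-.1214,-.2577)
go(T(g,[(0,.161,.05)])[0],-14.77)
im,_=ctrl.camera("side"); t,_=ctrl.camera("top")
cv2.imwrite("pics/e1.png",np.hstack([cv2.resize(im[110:230,270:410],None,fx=4,fy=4,interpolation=cv2.INTER_CUBIC)]))
cv2.imwrite("pics/e1t.png",cv2.resize(t[140:230,300:440],None,fx=4,fy=4,interpolation=cv2.INTER_CUBIC))
E
```

```text
time_s: 10.92
eef_pos: [0.6217, 0.0349, 0.1284]
eef_rot: [0.432, 0.56, 0.432, -0.559]
wrist_force: [-0.2, -0.2, -2.6]
opening: 0.219
t 10.925 pos [0.6217 0.0349 0.1284] jaw -14.69 q6 0.122 open 0.219
F [-0.2 -0.2 -2.6] T [ 0.061 -0.041  0.034]
shift cm [ 7.84  -0.027  0.076] rot [ 0.0015 -0.0005 -0.0013]
```

View pics/e1.png

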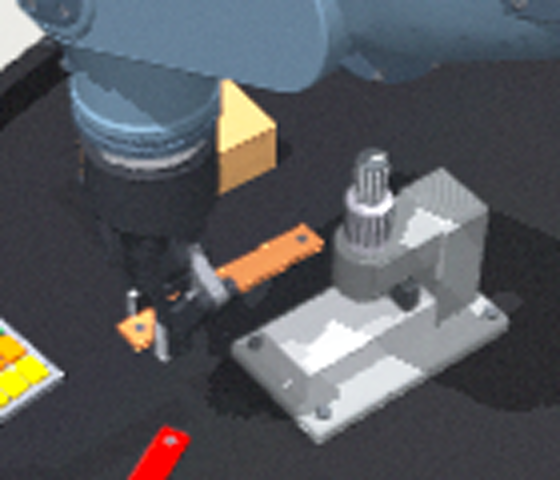

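View pics/e1t.png

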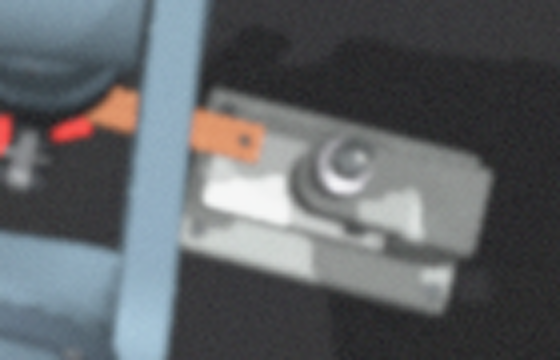

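```bash
cat >> h.py <<'E'
def tri(a,b):
    f=lambda X:np.r_[proj("top",[X])[0]-a,proj("side",[X])[0]-b]
    r=least_squares(f,[.5,0,.1]); return r.x,f(r.x)
def ginv(X,g=(.5803,-.1214,-.2577)):
    c,s=np.cos(g[2]),np.sin(g[2]); d=np.atleast_2d(X)-[g[0],g[1],0]; return np.c_[c*d[:,0]+s*d[:,1],-s*d[:,0]+c*d[:,1],d[:,2]]
E
python3 - <<'E'
from h import *
t=lambda u,v:np.array([u+.5,v+.5])/4-.5+(300,140)
s=lambda u,v:np.array([u+.5,v+.5])/4-.5+(270,110)
for a,b in((t(265,125),s(305,224)),(t(257,163),s(324,246)),(t(245,141),s(301,239)),(t(353,157),s(374,155))):
    X,r=tri(a,b); print(np.round(ginv(X)*1000,1),np.round(r,1))
E
```

```text
[[  9.8  45.6 149.1]] [ 0.4  0.7 -0.9 -0.1]
[[-10.2  45.  145.4]] [ 0.2  0.4 -0.5 -0.1]
[[ -0.6  54.8 149.7]] [ 0.1  0.2 -0.2 -0. ]
[[ -2.5   1.7 192. ]] [ 0.2  0.4 -0.5 -0.1]
```

```bash
python3 -m creep '0 2 0 0 0 0 0;0 2.5 0 0 0 0 0;0 2 0 0 0 0 0;0 1 0 0 0 0 0;0 0 0 0 0 0 0;0 0 0 0 0 0 0'; python3 - <<'E'
from h import *
g=(.5803,-.1214,-.2577)
go(T(g,[(0,.161,.034)])[0],-14.77)
E
```

```text
time_s: 11.78
eef_pos: [0.6201, 0.0359, 0.0469]
eef_rot: [-0.432, -0.559, -0.433, 0.56]
wrist_force: [0.4, 0.9, -0.2]
opening: 0.214
t 11.775 pos [0.6201 0.0359 0.0469] jaw -14.63 q6 0.122 open 0.214
F [ 0.4  0.9 -0.2] T [ 0.052 -0.078 -0.057]
shift cm [1.289 0.159 0.123] rot [ 0.0025 -0.0001  0.0016]
```

```bash
python3 -m creep '0 1.2 0.16 0.1 0.002 0 0.002;0 0 0 0 0 0 0;0 0 0 0 0 0 0'; python3 - <<'E'
from h import *
g=(.5803,-.1214,-.2577)
go(T(g,[(0,.161,.030)])[0],-14.77)
im,_=ctrl.camera("side"); t,_=ctrl.camera("top")
cv2.imwrite("pics/e2.png",np.hstack([cv2.resize(im[130:240,280:410],None,fx=5,fy=5,interpolation=cv2.INTER_CUBIC)]))
cv2.imwrite("pics/e2t.png",cv2.resize(t[150:220,320:430],None,fx=6,fy=6,interpolation=cv2.INTER_CUBIC))
E
```

```text
time_s: 12.15
eef_pos: [0.6227, 0.0342, 0.0357]
eef_rot: [0.433, 0.561, 0.431, -0.559]
wrist_force: [0.3, 0.9, -1.8]
opening: 0.218
t 12.15 pos [0.6227 0.0342 0.0357] jaw -14.75 q6 0.122 open 0.218
F [ 0.3  0.9 -1.8] T [ 0.012 -0.    -0.017]
shift cm [ 0.565 -0.139  0.031] rot [ 0.0004 -0.0005 -0.0035]
```

View pics/e2.png

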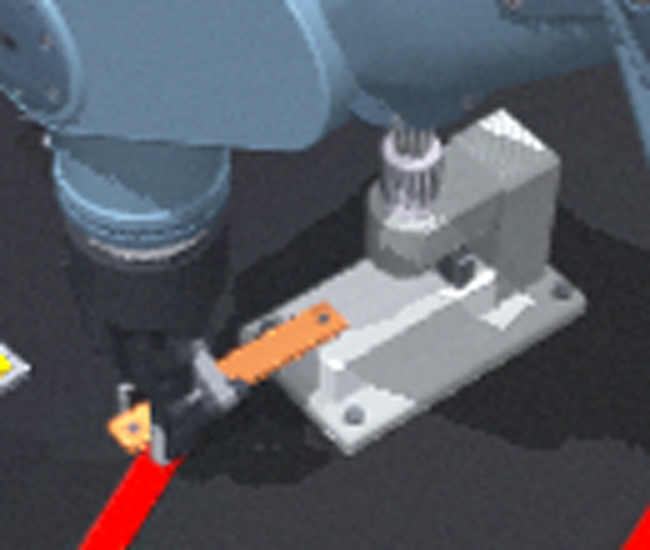

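View pics/e2t.png

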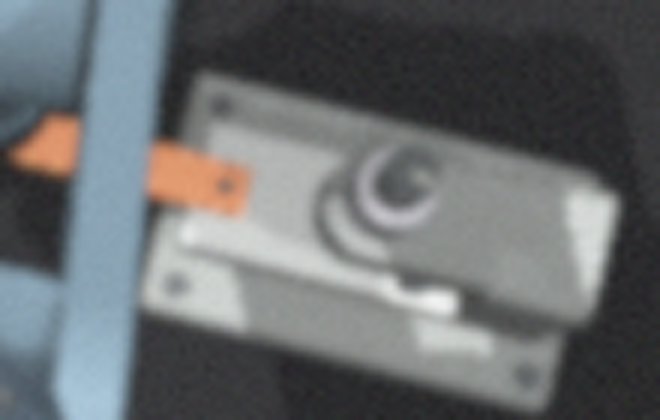

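```bash
python3 -m creep '0 0.3 -0.13 0 0 0 -0.003;0 0 0 0 0 0 0;0 0 0 0 0 0 0'; python3 - <<'E'
from h import *
g=(.5803,-.1214,-.2577)
t=lambda u,v:np.array([u+.5,v+.5])/6-.5+(320,150)
s=lambda u,v:np.array([u+.5,v+.5])/5-.5+(280,130)
for a,b in((t(250,171),s(328,302)),(t(240,216),s(350,322)),(t(226,186),s(323,318))):
    X,r=tri(a,b); print(np.round(ginv(X)*1000,1),np.round(r,1))
# table top edges visible: top-view corners
for z,uv in((.045,(213,124)),(.045,(180,240)),(.015,(200,75)),(.015,(145,300)),(.015,(545,408)),(.184,(412,172))):
    print(uv,np.round(ginv(ray("top",t(*uv),z))*1000,1))
go(T(g,[(0,.161,.030)])[0],-14.77)
E
```

```text
time_s: 12.62
eef_pos: [0.6214, 0.0347, 0.0328]
eef_rot: [0.432, 0.56, 0.432, -0.56]
wrist_force: [-0.3, 0.1, -1.9]
opening: 0.217
[[ 7.8 46.2 58.4]] [ 0.3  0.5 -0.6 -0.1]
[[-10.4  45.8  58.8]] [ 0.3  0.5 -0.6 -0.1]
[[ 0.3 54.3 57.9]] [ 0.1  0.2 -0.3 -0. ]
(213, 124) [[25.6 65.  45. ]]
(180, 240) [[-22.6  66.4  45. ]]
(200, 75) [[49.4 73.8 15. ]]
(145, 300) [[-45.8  72.9  15. ]]
(545, 408) [[-47.7 -93.6  15. ]]
(412, 172) [[  1.    0.9 184. ]]
t 12.625 pos [0.6214 0.0347 0.0328] jaw -14.75 q6 0.122 open 0.217
F [-0.3  0.1 -1.9] T [ 0.067 -0.031  0.031]
shift cm [0.275 0.004 0.037] rot [ 0.0004 -0.0005 -0.0005]
```

```bash
cat > ov.py <<'E'
from h import *
def box(x0,x1,y0,y1,z0,z1):
    P=[(x,y,z) for z in(z0,z1) for x,y in((x0,y0),(x1,y0),(x1,y1),(x0,y1))]
    E=[(i,(i+1)%4) for i in range(4)]+[(4+i,4+(i+1)%4) for i in range(4)]+[(i,i+4) for i in range(4)]
    return [(P[a],P[b]) for a,b in E]
def circ(r,z):
    a=np.linspace(0,2*np.pi,33); p=[(r*np.cos(t),r*np.sin(t),z) for t in a]; return list(zip(p[:-1],p[1:]))
def ov(n,im,g,roi,f,out,extra=()):
    x0,y0,x1,y1=roi; c=cv2.resize(im[y0:y1,x0:x1],None,fx=f,fy=f,interpolation=cv2.INTER_CUBIC)
    for segs,col in((box(-.05,.05,-.095,.075,0,.015),(0,255,0)),(box(-.025,.025,-.045,.065,.045,.0451),(255,255,0)),(box(-.022,.022,-.085,-.045,.11,.1101),(255,0,255)),(circ(.01,.184),(0,0,255)),(circ(.015,.15),(0,160,255)),*extra):
        for a,b in segs:
            p=(proj(n,T(g,[a,b]))-[x0,y0]+.5)*f-.5
            cv2.line(c,tuple(np.round(p[0]).astype(int).tolist()),tuple(np.round(p[1]).astype(int).tolist()),col,1,cv2.LINE_AA)
    cv2.imwrite(out,c)
E
python3 - <<'E'
from ov import *
g=(.5803,-.1214,-.2577)
ov("top",cv2.imread("pics/top0.png"),g,(335,155,430,225),8,"pics/o1.png")
ov("side",cv2.imread("pics/side0.png"),g,(322,140,402,222),7,"pics/o2.png")
E
```

```text
(no output)
```

View pics/o1.png

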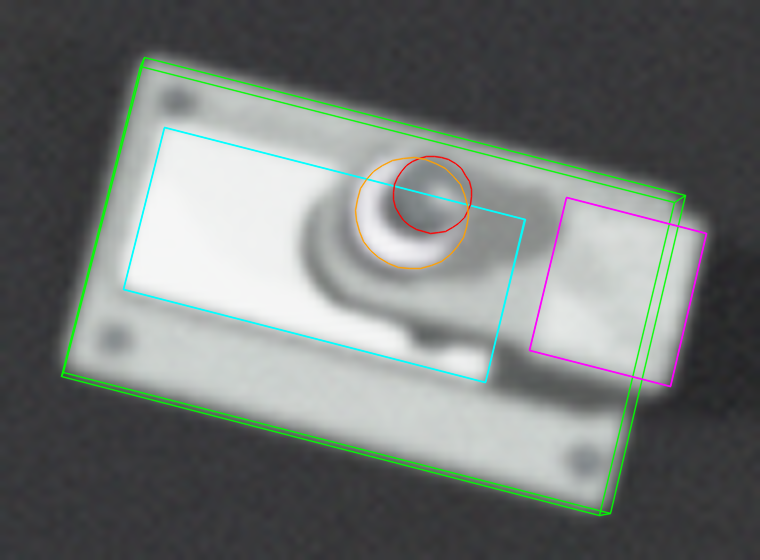

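View pics/o2.png

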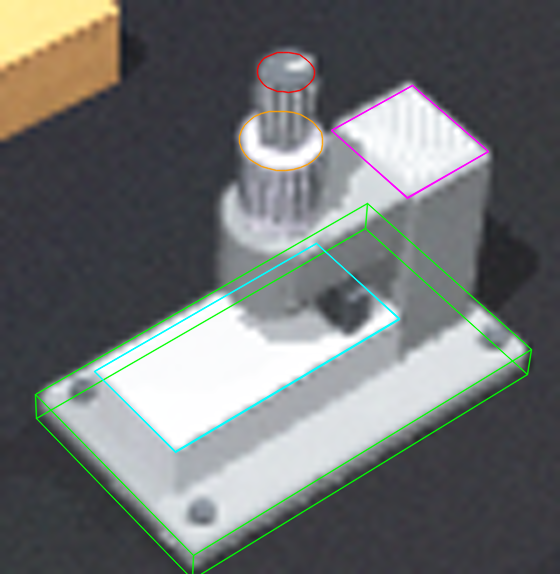

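```bash
python3 - <<'E'
from ov import *
g=(.5803,-.1214,-.2577)
im,_=ctrl.camera("side"); t,_=ctrl.camera("top")
o,p,R=pose(); q=ginv(p)[0]; print(q)
y=q[1]; x=q[0]; z=p[2]+.0151
ex=[(box(x-.01,x+.01,y+.0238-.14,y+.0238,z,z+.006),(0,0,255))]
ov("top",t,g,(315,150,430,222),6,"pics/o3.png",ex)
ov("side",im,g,(280,130,402,235),5,"pics/o4.png",ex)
E
```

```text
[-1.38645974e-04  1.61363257e-01  3.26996539e-02]
```

View pics/o3.png

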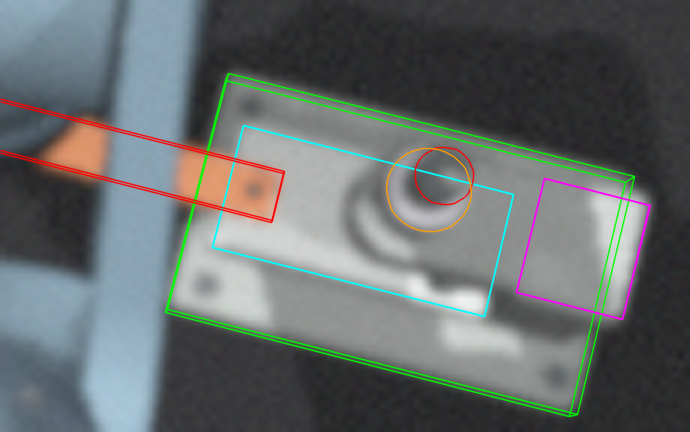

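View pics/o4.png

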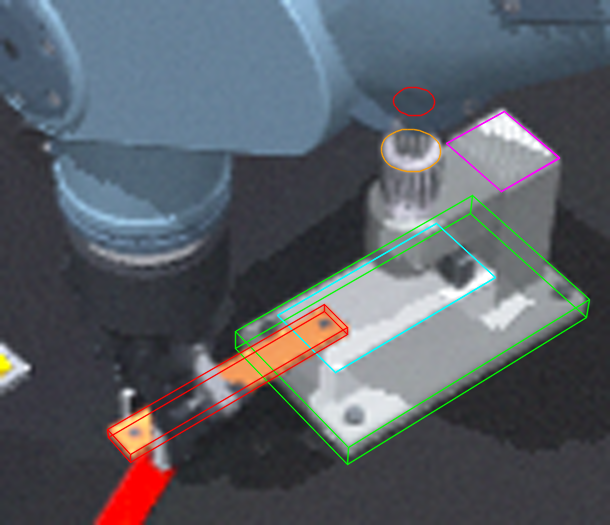

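```bash
python3 -m creep '0 0.15 0 0 0 0 0;0 0 0 0 0 0 0;0 0 0 0 0 0 0'; python3 - <<'E'
from h import *
g=(.5803,-.1214,-.2577)
go(T(g,[(0,.161,.030)])[0],-14.77)
E
python3 -m creep '0 0.08 0 0 0 0 0;0 0 0 0 0 0 0;0 0 0 0 0 0 0'; python3 - <<'E'
from h import *
g=(.5803,-.1214,-.2577)
go(T(g,[(0,.161,.030)])[0],-14.77)
E
```

```text
time_s: 13.1
eef_pos: [0.6214, 0.0346, 0.0311]
eef_rot: [0.432, 0.56, 0.432, -0.56]
wrist_force: [-0.5, 0.1, -2.2]
opening: 0.212
t 13.1 pos [0.6214 0.0346 0.0311] jaw -14.75 q6 0.122 open 0.212
F [-0.5  0.1 -2.2] T [ 0.058 -0.026  0.007]
shift cm [0.114 0.006 0.036] rot [ 0.0004 -0.0005 -0.0004]
time_s: 13.48
eef_pos: [0.6214, 0.0347, 0.0304]
eef_rot: [0.432, 0.56, 0.432, -0.56]
wrist_force: [-0.2, -0.3, -1.5]
opening: 0.215
t 13.475 pos [0.6214 0.0347 0.0304] jaw -14.75 q6 0.122 open 0.215
F [-0.2 -0.3 -1.5] T [ 0.037 -0.019  0.06 ]
shift cm [0.036 0.002 0.038] rot [ 0.0004 -0.0005 -0.0005]
```

```bash
python3 -m creep '0 0.06 0 0 0 0 0;0 0 0 0 0 0 0;0 0 0 0 0 0 0';python3 -c "
from h import *
go((0,0,.030),-14.77)" | head -2;  python3 -m creep '0 0.06 0 0 0 0 0;0 0 0 0 0 0 0;0 0 0 0 0 0 0'; python3 - <<'E'
from h import *
g=(.5803,-.1214,-.2577)
go(T(g,[(0,.161,.030)])[0],-14.77)
E
```

```text
time_s: 13.85
eef_pos: [0.6215, 0.0346, 0.0299]
eef_rot: [0.432, 0.56, 0.432, -0.56]
wrist_force: [-1.0, 0.5, -1.5]
opening: 0.215
t 13.85 pos [0.6215 0.0346 0.0299] jaw -14.74 q6 0.122 open 0.215
F [-1.   0.5 -1.5] T [-0.006  0.044 -0.062]
time_s: 14.22
eef_pos: [0.6215, 0.0347, 0.0294]
eef_rot: [0.432, 0.56, 0.432, -0.56]
wrist_force: [-1.0, -0.1, -0.3]
opening: 0.214
t 14.225 pos [0.6215 0.0347 0.0294] jaw -14.75 q6 0.122 open 0.214
F [-1.  -0.1 -0.3] T [ 0.029  0.066 -0.027]
shift cm [-0.059 -0.01   0.043] rot [ 0.0004 -0.0005 -0.0007]
```

```bash
python3 -m creep '0 0 0 0.3 0 0 0;0 0 0 0.5 0 0 0;0 0 0 0.5 0 0 0;0 0 0 0.5 0 0 0;0 0 0 0 0 0 0;0 0 0 0 0 0 0'; python3 - <<'E'
from h import *
g=(.5803,-.1214,-.2577)
go(T(g,[(0,.0962,.030)])[0],-14.77)
E
```

```text
time_s: 14.98
eef_pos: [0.617, 0.0156, 0.0297]
eef_rot: [0.432, 0.561, 0.431, -0.56]
wrist_force: [0.2, 1.0, -0.1]
opening: 0.216
t 14.975 pos [0.617  0.0156 0.0297] jaw -14.77 q6 0.091 open 0.216
F [ 0.2  1.  -0.1] T [0.102 0.034 0.001]
shift cm [-0.033 -0.057  4.561] rot [-0.     -0.0006 -0.0017]
```

```bash
python3 -m creep '0 0 -0.05 0.5 0 0 0;0 0 0 0.7 0 0 0;0 0 0 0.7 0 0 0;0 0 0 0.7 0 0 0;0 0 0 0.5 0 0 0;0 0 0 0 0 0 0;0 0 0 0 0 0 0'; python3 - <<'E'
from h import *
g=(.5803,-.1214,-.2577)
go(T(g,[(0,.0962,.030)])[0],-14.77)
from ov import *
im,_=ctrl.camera("side"); t,_=ctrl.camera("top")
o,p,R=pose(); q=ginv(p)[0]; print(q)
y=q[1]; x=q[0]; z=p[2]+.0151
ex=[(box(x-.01,x+.01,y+.0238-.14,y+.0238,z,z+.006),(0,0,255))]
ov("side",im,g,(280,130,402,235),5,"pics/o5.png",ex)
cv2.imwrite("pics/o6.png",cv2.resize(t[150:222,315:430],None,fx=6,fy=6,interpolation=cv2.INTER_CUBIC))
E
```

```text
time_s: 15.85
eef_pos: [0.6082, -0.0165, 0.0299]
eef_rot: [0.432, 0.561, 0.431, -0.56]
wrist_force: [-0.0, 0.8, 0.2]
opening: 0.219
t 15.85 pos [ 0.6082 -0.0165  0.0299] jaw -14.79 q6 0.035 open 0.219
F [-0.   0.8  0.2] T [ 0.109 -0.079 -0.009]
shift cm [-0.01  -0.026  1.234] rot [-0.0003 -0.0007 -0.0022]
[0.00023127 0.10852994 0.02986425]
```

View pics/o5.png

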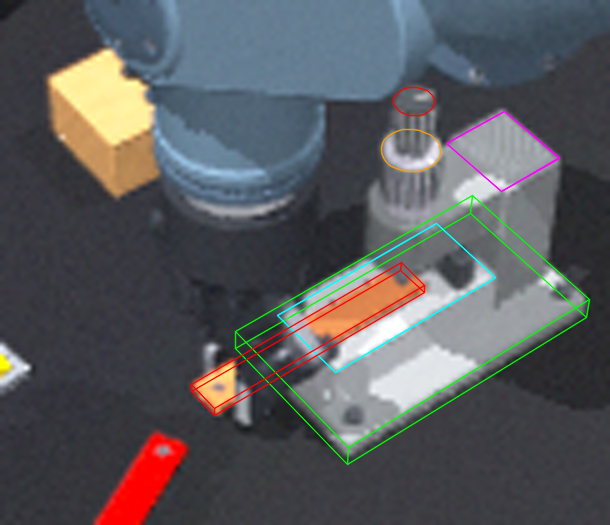

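View pics/o6.png

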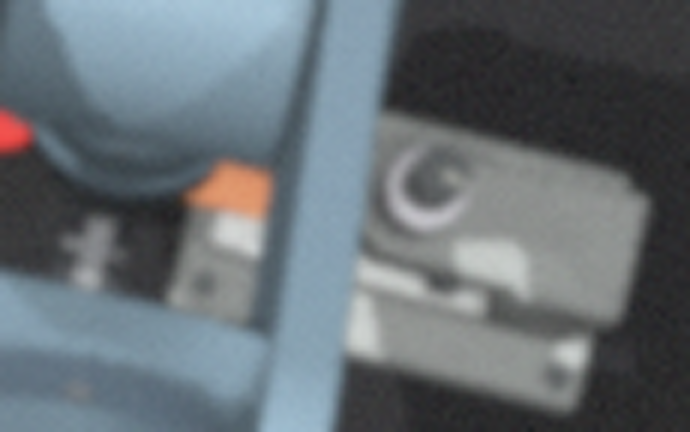

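```bash
python3 -m creep '0 0 -0.02 0.4 0 0 0;0 0 0 0.4 0 0 0;0 0 0 0 0 0 0;0 0 0 0 0 0 0'; python3 - <<'E'
from h import *
g=(.5803,-.1214,-.2577)
go(T(g,[(0,.0962,.030)])[0],-14.77)
E
python3 -m creep '0 0 0 0.1 0 0 0;0 0 0 0 0 0 0'; python3 -m creep '0 0 0 0.1 0 0 0;0 0 0 0 0 0 0'
```

```text
time_s: 16.45
eef_pos: [0.6059, -0.0244, 0.0299]
eef_rot: [0.432, 0.561, 0.431, -0.559]
wrist_force: [0.6, 1.0, -0.4]
opening: 0.217
t 16.45 pos [ 0.6059 -0.0244  0.0299] jaw -14.74 q6 0.021 open 0.217
F [ 0.6  1.  -0.4] T [ 0.147 -0.05   0.017]
shift cm [-0.006 -0.006  0.416] rot [ 0.0006 -0.0006 -0.0023]
time_s: 16.7
eef_pos: [0.6057, -0.0253, 0.0299]
eef_rot: [0.432, 0.561, 0.431, -0.559]
wrist_force: [-0.5, -0.5, -0.1]
opening: 0.211
time_s: 16.95
eef_pos: [0.6054, -0.0263, 0.0299]
eef_rot: [0.432, 0.561, 0.431, -0.559]
wrist_force: [0.8, -0.1, -0.3]
opening: 0.212
```

```bash
for i in 1; do python3 -m creep '0 0 0 0.06 0 0 0;0 0 0 0 0 0 0'|sed -n '2p;4p'; python3 -m creep '0 0 0 0.06 0 0 0;0 0 0 0 0 0 0'|sed -n '2p;4p';python3 -m creep '0 0 0 0.06 0 0 0;0 0 0 0 0 0 0'|sed -n '2p;4p'; done
```

```text
eef_pos: [0.6052, -0.0268, 0.0299]
wrist_force: [0.6, -0.1, -0.2]
eef_pos: [0.6051, -0.0274, 0.03]
wrist_force: [-0.1, 1.0, 0.2]
eef_pos: [0.6049, -0.028, 0.0299]
wrist_force: [-0.2, 0.8, 0.4]
```

```bash
python3 -m creep '0 0 0 0.05 0 0 0;0 0 0 0 0 0 0'|sed -n '2p;4p'; python3 -m creep '0 0 0 0.05 0 0 0;0 0 0 0 0 0 0'|sed -n '2p;4p'
```

```text
eef_pos: [0.6048, -0.0285, 0.03]
wrist_force: [1.1, -0.1, 0.1]
eef_pos: [0.6048, -0.0288, 0.03]
wrist_force: [0.3, 0.3, 0.1]
```

```bash
python3 -m creep '0 0 0 0.05 0 0 0;0 0 0 0 0 0 0'|sed -n '2p;4p'
```

```text
eef_pos: [0.6047, -0.0288, 0.0299]
wrist_force: [0.7, 1.0, 0.3]
```

```bash
python3 -m creep '0 0 0 0.05 0 0 0;0 0 0 0 0 0 0'|sed -n '2p;4p'
```

```text
eef_pos: [0.6047, -0.0288, 0.0299]
wrist_force: [0.3, 1.8, 0.1]
```

```bash
python3 -m creep '0 0 0 0.06 0 0 0'|sed -n '2p;4p'; python3 - <<'E'
from h import *
g=(.5803,-.1214,-.2577)
go(T(g,[(0,.0962,.030)])[0],-14.77)
E
```

```text
eef_pos: [0.6047, -0.0288, 0.03]
wrist_force: [2.5, 6.7, -0.7]
t 18.825 pos [ 0.6047 -0.0288  0.03  ] jaw -14.72 q6 0.009 open 0.218
F [ 2.5  6.7 -0.7] T [ 1.005 -0.327  0.03 ]
shift cm [-0.005 -0.001 -0.047] rot [ 0.0009 -0.0034 -0.0028]
```

```bash
python3 -m creep '0 0 0 0 0 0 0;0 0 0 0 0 0 0'|sed -n '2p;4p'; python3 -m creep '0.5 0 0 0 0 0 0;0.7 0 0 0 0 0 0;0.7 0 0 0 0 0 0;0.7 0 0 0 0 0 0'; python3 - <<'E'
from h import *
from ov import *
g=(.5803,-.1214,-.2577)
go(T(g,[(0,.0962,.030)])[0],-14.77)
im,_=ctrl.camera("side"); t,_=ctrl.camera("top")
ex=[(box(-.01,.01,-.02,.12,.045,.051),(0,0,255))]
ov("side",im,g,(280,130,402,235),5,"pics/p5.png",ex)
E
```

```text
eef_pos: [0.6047, -0.0288, 0.0299]
wrist_force: [1.0, 3.3, -1.6]
time_s: 19.58
eef_pos: [0.6043, -0.0306, 0.0299]
eef_rot: [0.432, 0.561, 0.431, -0.559]
wrist_force: [-0.4, 0.1, -0.9]
opening: 0.702
t 19.575 pos [ 0.6043 -0.0306  0.0299] jaw -14.73 q6 0.009 open 0.702
F [-0.4  0.1 -0.9] T [-0.025 -0.003  0.019]
shift cm [-0.012 -0.002 -0.229] rot [ 0.0007 -0.001  -0.0023]
```

View pics/p5.png

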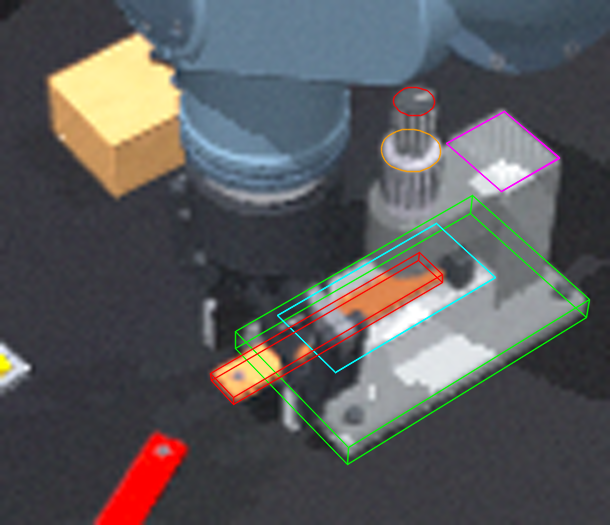

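```bash
python3 -m creep '0.7 -0.8 0 0 0 0 0;0.7 -1.5 0 -0.1 0 0 0;0.7 -2 0 -0.1 0 0 0;0.7 -3 0 -0.1 0 0 0;0.7 -3.5 0 -0.1 0 0 0;0.7 -4 0 -0.1 0 0 0;0.7 -4 0 0 0 0 0;0.7 0 0 0 0 0 0;0.7 0 0 0 0 0 0;0.7 0 0 0 0 0 0'; python3 - <<'E'
from h import *
from ov import *
g=(.5803,-.1214,-.2577)
go((.5803,-.1214,.23),75.2)
im,_=ctrl.camera("side"); t,_=ctrl.camera("top")
ex=[(box(-.01,.01,-.02,.12,.045,.051),(0,0,255))]
ov("side",im,g,(280,130,402,235),5,"pics/q5.png",ex)
ov("top",t,g,(315,150,430,222),6,"pics/q6.png",ex)
E
```

```text
time_s: 20.92
eef_pos: [0.6055, -0.0249, 0.2323]
eef_rot: [0.434, 0.562, 0.43, -0.558]
wrist_force: [-0.6, 0.1, -0.8]
opening: 0.696
t 20.925 pos [ 0.6055 -0.0249  0.2323] jaw -14.68 q6 0.019 open 0.696
F [-0.6  0.1 -0.8] T [-0.017 -0.013 -0.012]
shift cm [0.216 0.01  9.973] rot [-1.5687  0.0059 -0.0079]
```

View pics/q5.png

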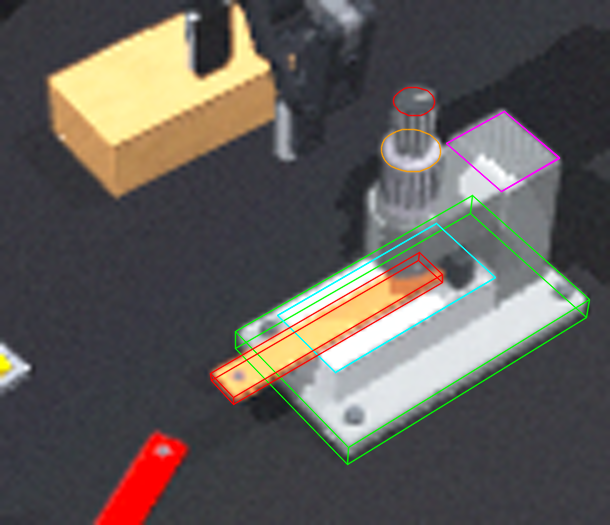

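View pics/q6.png

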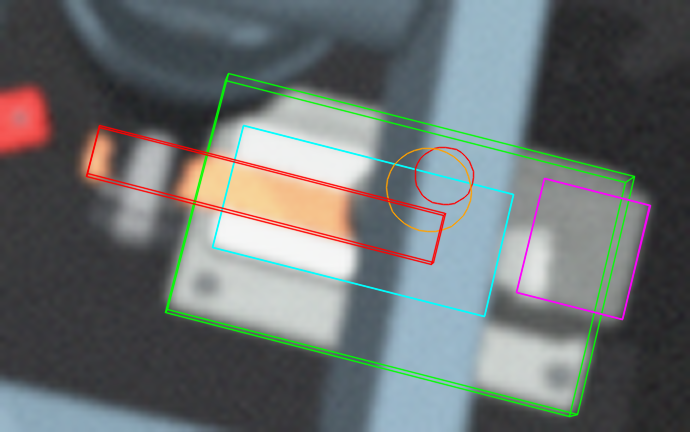

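```bash
python3 -m creep '0.7 0 0 0 -0.175 0 0;0.7 0 0 0 -0.175 0 0;0.7 0 0 0 -0.175 0 0;0.7 0 0 0 -0.175 0 0;0.7 0 0 0 -0.175 0 0;0.7 0 0 0 -0.175 0 0;0.7 0 0 0 -0.175 0 0;0.7 0 0 0 -0.175 0 0;0.7 0 0 0 -0.15 0 0;0.7 0 0 0 0 0 0'; python3 - <<'E'
from h import *
go((.5803,-.1214,.23),75.2)
E
```

```text
time_s: 22.28
eef_pos: [0.5997, -0.0239, 0.2194]
eef_rot: [0.698, 0.081, 0.707, -0.08]
wrist_force: [-0.7, -0.5, -0.3]
opening: 0.697
t 22.275 pos [ 0.5997 -0.0239  0.2194] jaw 76.93 q6 -1.581 open 0.697
F [-0.7 -0.5 -0.3] T [0.009 0.025 0.004]
shift cm [-1.071 -9.931  0.298] rot [ 0.0302 -0.0139 -0.0009]
```

```bash
python3 -m creep '0.7 -1 -1.5 0.1 0.03 -0.014 0;0.7 0 -2.5 0.1 0 0 0;0.7 0 -2.5 0.1 0 0 0;0.7 0 -2 0 0 0 0;0.7 0 -1 0 0 0 0;0.7 0 0 0 0 0 0;0.7 0 0 0 0 0 0;0.7 0 0 0 0 0 0'; python3 - <<'E'
from h import *
go((.5803,-.1214,.21),75.2)
E
```

```text
time_s: 23.28
eef_pos: [0.5771, -0.1216, 0.2312]
eef_rot: [0.701, 0.097, 0.699, -0.097]
wrist_force: [-0.4, -0.2, -0.8]
opening: 0.696
t 23.275 pos [ 0.5771 -0.1216  0.2312] jaw 74.21 q6 -1.705 open 0.696
F [-0.4 -0.2 -0.8] T [-0.001  0.011  0.014]
shift cm [2.119 0.109 0.301] rot [-0.0173  0.0027 -0.0002]
```

```bash
python3 -m creep '0.7 1.5 0.1 0.3 -0.017 0 0;0.7 0 0 0 0 0 0;0.7 0 0 0 0 0 0'; python3 - <<'E'
from h import *
go((.5803,-.1214,.1563),75.2)
im,_=ctrl.camera("side"); t,_=ctrl.camera("top")
cv2.imwrite("pics/r1.png",cv2.resize(im[80:220,280:420],(560,560),interpolation=cv2.INTER_CUBIC))
cv2.imwrite("pics/r1t.png",cv2.resize(t[140:230,310:440],None,fx=4,fy=4,interpolation=cv2.INTER_CUBIC))
E
```

```text
time_s: 23.65
eef_pos: [0.5805, -0.1201, 0.2144]
eef_rot: [0.702, 0.09, 0.701, -0.09]
wrist_force: [-0.4, -0.6, 0.3]
opening: 0.703
t 23.65 pos [ 0.5805 -0.1201  0.2144] jaw 75.35 q6 -1.72 open 0.703
F [-0.4 -0.6  0.3] T [ 0.003 -0.043  0.005]
shift cm [ 5.811e+00 -1.350e-01  4.000e-03] rot [ 0.0027  0.0016 -0.0006]
```

View pics/r1.png

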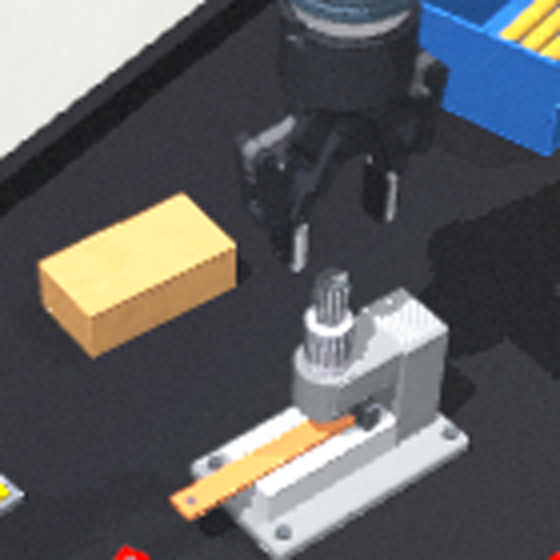

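View pics/r1t.png

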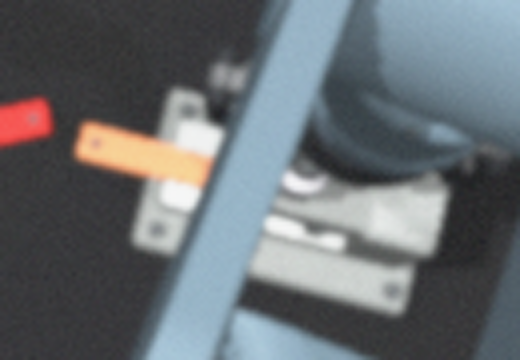

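```bash
python3 -m creep '0.7 1.5 -0.13 0 0 0 0;0.7 2 0 0 0 0 0;0.7 1 0 0 0 0 0;0.7 0 0 0 0 0 0;0.7 0 0 0 0 0 0;0.7 0 0 0 0 0 0'; python3 - <<'E'
from h import *
go((.5803,-.1214,.157),75.2)
E
```

```text
time_s: 24.5
eef_pos: [0.5803, -0.1219, 0.1674]
eef_rot: [0.702, 0.09, 0.7, -0.09]
wrist_force: [-0.0, 0.7, -0.9]
opening: 0.703
t 24.5 pos [ 0.5803 -0.1219  0.1674] jaw 75.32 q6 -1.722 open 0.703
F [-0.   0.7 -0.9] T [ 0.004 -0.021 -0.019]
shift cm [ 1.043  0.053 -0.015] rot [ 0.0021  0.0026 -0.0004]
```

```bash
python3 -m creep '0.7 0.95 0.05 0 0 0 0;0.5 0 0 0 0 0 0;0.4 0 0 0 0 0 0;0.4 0 0 0 0 0 0'; python3 - <<'E'
from h import *
go((.5803,-.1214,.157),75.2)
im,_=ctrl.camera("side"); t,_=ctrl.camera("top")
cv2.imwrite("pics/r2.png",cv2.resize(im[100:200,300:400],(600,600),interpolation=cv2.INTER_CUBIC))
E
```

```text
time_s: 25.0
eef_pos: [0.581, -0.1216, 0.1582]
eef_rot: [0.703, 0.09, 0.7, -0.09]
wrist_force: [-0.0, 0.6, -0.1]
opening: 0.398
t 25.0 pos [ 0.581  -0.1216  0.1582] jaw 75.32 q6 -1.721 open 0.398
F [-0.   0.6 -0.1] T [ 0.004 -0.04  -0.02 ]
shift cm [ 0.118  0.001 -0.069] rot [ 0.0021  0.0042 -0.0002]
```

View pics/r2.png

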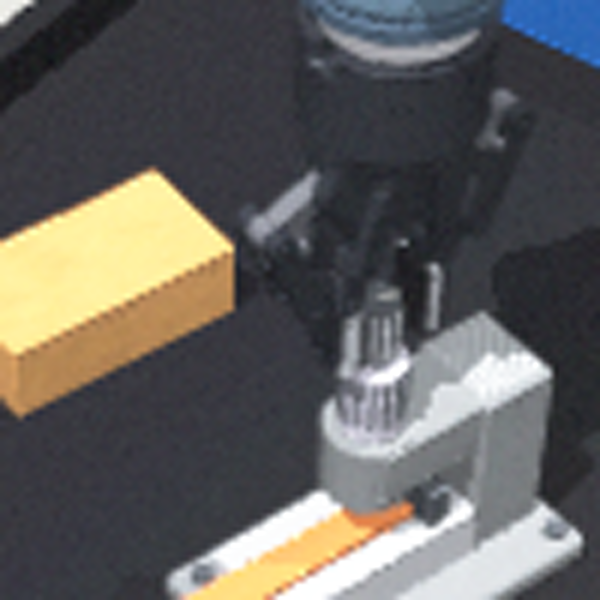

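```bash
python3 -m creep '0.4 0 0 -0.07 0 0.004 0;0.3 0 0 0 0 0 0;0.28 0 0 0 0 0 0;0.28 0 0 0 0 0 0'; python3 - <<'E'
from h import *
go((.5803,-.1214,.159),75.2)
E
python3 -m creep '0 0 0 0 0 0 0;0 0 0 0 0 0 0;0 0 0 0 0 0 0'; python3 - <<'E'
from h import *
go((.5803,-.1214,.159),75.2)
im,_=ctrl.camera("side")
cv2.imwrite("pics/r3.png",cv2.resize(im[100:200,300:400],(600,600),interpolation=cv2.INTER_CUBIC))
E
```

```text
time_s: 25.6
eef_pos: [0.5805, -0.1215, 0.1586]
eef_rot: [0.702, 0.09, 0.701, -0.09]
wrist_force: [0.1, 0.6, -0.1]
opening: 0.278
t 25.6 pos [ 0.5805 -0.1215  0.1586] jaw 75.32 q6 -1.721 open 0.278
F [ 0.1  0.6 -0.1] T [-0.013 -0.019 -0.009]
shift cm [-0.045  0.01  -0.021] rot [ 0.0021  0.0007 -0.    ]
time_s: 25.98
eef_pos: [0.5803, -0.122, 0.1589]
eef_rot: [0.702, 0.09, 0.701, -0.091]
wrist_force: [-0.4, 0.2, 0.5]
opening: 0.213
t 25.975 pos [ 0.5803 -0.122   0.1589] jaw 75.31 q6 -1.721 open 0.213
F [-0.4  0.2  0.5] T [-0.021  0.059 -0.037]
shift cm [-0.014  0.058 -0.02 ] rot [0.0019 0.0007 0.0006]
```

View pics/r3.png

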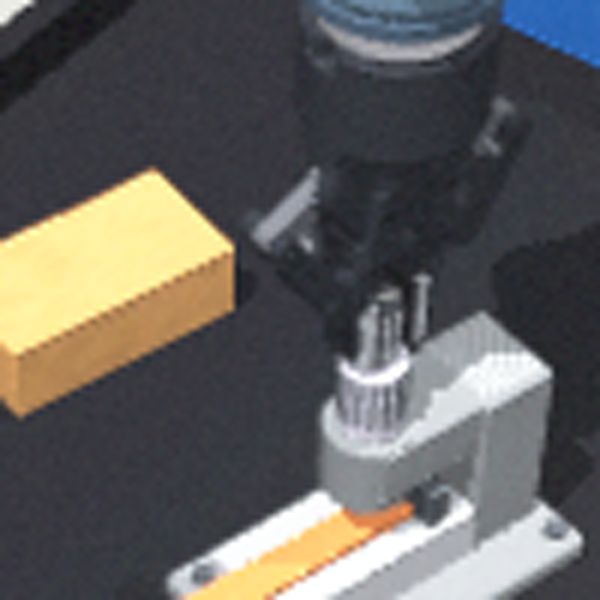

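```bash
cat > l.py <<'E'
from h import *
o,p,R=pose(); M=R.as_matrix()
print("t %.3f jaw %.2f q6 %.3f pos %s F %s T %s e6 %.3f op %.3f"%(o['time_s'],np.degrees(np.arctan2(M[1,1],M[0,1])),o['q'][5],np.round(p,4),np.round(o['wrist_force'],1),np.round(o['torque'],3),o['joint_efforts'][5],o['opening']))
E
python3 l.py; python3 -m creep '0 0 0 0 0.1 0 0'>/dev/null; python3 l.py;  python3 -m creep '0 0 0 0 0.1 0 0'>/dev/null; python3 l.py; python3 -m creep '0 0 0 0 0.1 0 0'>/dev/null; python3 l.py; python3 -m creep '0 0 0 0 0 0 0'>/dev/null; python3 l.py
```

```text
t 26.025 jaw 75.31 q6 -1.721 pos [ 0.5803 -0.122   0.1588] F [-0.7 -0.3  0.5] T [-0.008  0.087 -0.022] e6 0.022 op 0.212
t 26.150 jaw 69.47 q6 -1.619 pos [ 0.5804 -0.1219  0.1588] F [-0.8 -0.2  1.9] T [0.007 0.109 0.124] e6 -1.389 op 0.206
t 26.275 jaw 63.56 q6 -1.516 pos [ 0.5804 -0.1218  0.1589] F [-0.8 -0.8  1.3] T [0.01  0.089 0.107] e6 -1.005 op 0.210
t 26.400 jaw 57.65 q6 -1.413 pos [ 0.5805 -0.1217  0.1588] F [-0.9 -1.2  0.8] T [-0.001  0.092  0.071] e6 -1.002 op 0.213
t 26.525 jaw 57.69 q6 -1.413 pos [ 0.5805 -0.1217  0.1588] F [-0.8 -0.6  2.2] T [-0.114  0.143 -0.167] e6 0.404 op 0.214
```

```bash
python3 -m creep '0 0 0 0 0.1 0 0'>/dev/null; python3 l.py;  python3 -m creep '0 0 0 0 0.1 0 0'>/dev/null; python3 l.py; python3 -m creep '0 0 0 0 0.1 0 0'>/dev/null; python3 l.py; python3 -m creep '0 0 0 0 0.1 0 0'>/dev/null; python3 l.py
```

```text
t 26.650 jaw 51.97 q6 -1.314 pos [ 0.5806 -0.1216  0.1588] F [-0.4 -0.5  0.9] T [-0.038  0.064  0.075] e6 -1.345 op 0.209
t 26.775 jaw 46.21 q6 -1.213 pos [ 0.5806 -0.1215  0.1588] F [-1.  -1.1  1. ] T [0.004 0.03  0.115] e6 -0.972 op 0.213
t 26.900 jaw 40.44 q6 -1.112 pos [ 0.5807 -0.1214  0.1588] F [-0.2 -0.3  0.6] T [-0.097  0.027  0.026] e6 -0.975 op 0.212
t 27.025 jaw 34.67 q6 -1.011 pos [ 0.5808 -0.1214  0.1588] F [-0.7  0.9  0.5] T [-0.033  0.018  0.072] e6 -0.972 op 0.208
```

```bash
python3 -m creep '0 0 0 0 0.1 0 0'>/dev/null; python3 l.py;  python3 -m creep '0 0 0 0 0.1 0 0'>/dev/null; python3 l.py; python3 -m creep '0 0 0 0 0.1 0 0'>/dev/null; python3 l.py
```

```text
t 27.150 jaw 28.90 q6 -0.910 pos [ 0.5809 -0.1214  0.1589] F [-0.9 -0.4 -0.9] T [-0.097  0.085  0.113] e6 -0.971 op 0.214
t 27.275 jaw 23.13 q6 -0.810 pos [ 0.581  -0.1213  0.1589] F [-0.1 -0.9  1.2] T [-0.073 -0.019  0.196] e6 -0.887 op 0.209
t 27.400 jaw 17.38 q6 -0.709 pos [ 0.5811 -0.1213  0.1588] F [ 0.  -0.7 -0. ] T [-0.107  0.025  0.185] e6 -0.887 op 0.211
```

```bash
python3 -m creep '0 0 0 0 0.1 0 0'>/dev/null; python3 l.py;  python3 -m creep '0 0 0 0 0.1 0 0'>/dev/null; python3 l.py; python3 - <<'E'
from h import *
im,_=ctrl.camera("side")
a=cv2.imread("pics/r3.png"); 
cv2.imwrite("pics/r4.png",cv2.resize(im[160:200,345:395],None,fx=14,fy=14,interpolation=cv2.INTER_CUBIC))
E
```

```text
t 27.525 jaw 11.62 q6 -0.608 pos [ 0.5812 -0.1212  0.1588] F [-0.  -0.2  0.2] T [-0.093 -0.01   0.206] e6 -0.887 op 0.213
t 27.650 jaw 5.86 q6 -0.508 pos [ 0.5813 -0.1212  0.1588] F [ 0.1 -0.8 -0.3] T [-0.12   0.044  0.15 ] e6 -0.888 op 0.212
```

View pics/r4.png

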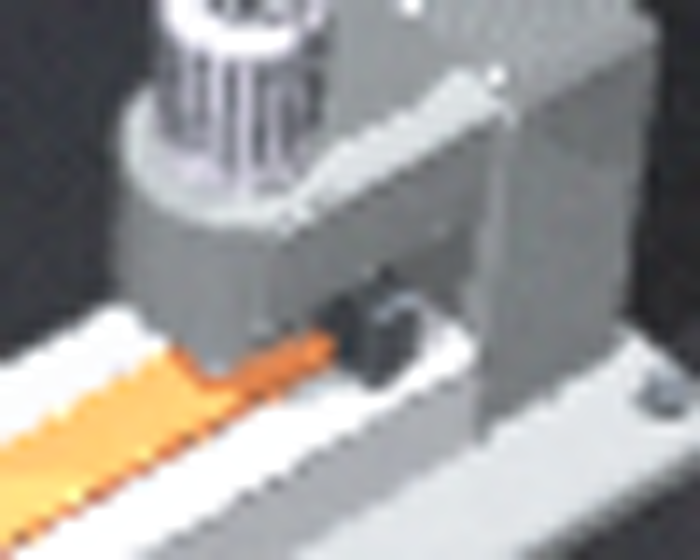

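```bash
python3 -m creep '0 0 0 0 0 0 0;0.25 0 0 0 0 0 0;0.4 0 0 0 0 0 0;0.6 0 0 0 0 0 0;0.6 0 0 0 0 0 0'; python3 l.py; python3 -m creep '0.6 -1 0 0 0 0 0;0.6 -2 0 0 0 0 0;0.6 -3 0 0 0 0 0;0.6 -3 0 0 0 0 0;0.6 -2 0 0 0 0 0;0.6 0 0 0 0 0 0;0.6 0 0 0 0 0 0'; python3 l.py
```

```text
time_s: 28.32
eef_pos: [0.5812, -0.1208, 0.1585]
eef_rot: [0.526, 0.473, 0.525, -0.472]
wrist_force: [-0.4, -0.5, -0.1]
opening: 0.598
t 28.325 jaw 6.07 q6 -0.512 pos [ 0.5812 -0.1208  0.1585] F [-0.4 -0.5 -0.1] T [-0.027 -0.064 -0.044] e6 -0.002 op 0.598
time_s: 29.2
eef_pos: [0.5811, -0.1208, 0.2749]
eef_rot: [0.527, 0.473, 0.525, -0.472]
wrist_force: [-0.7, 0.5, -0.3]
opening: 0.6
t 29.200 jaw 6.11 q6 -0.512 pos [ 0.5811 -0.1208  0.2749] F [-0.7  0.5 -0.3] T [-0.055  0.015 -0.012] e6 -0.000 op 0.600
```

```bash
python3 - <<'E'
from ov import *
g=(.5803,-.1214,-.2577)
im,_=ctrl.camera("side"); t,_=ctrl.camera("top")
cv2.imwrite("pics/s0.png",im);cv2.imwrite("pics/s0t.png",t)
ex=[(box(-.01,.01,-.02,.12,.045,.051),(0,0,255))]
ov("side",im,g,(280,130,402,235),5,"pics/s5.png",ex)
E
```

```text
(no output)
```

View pics/s5.png

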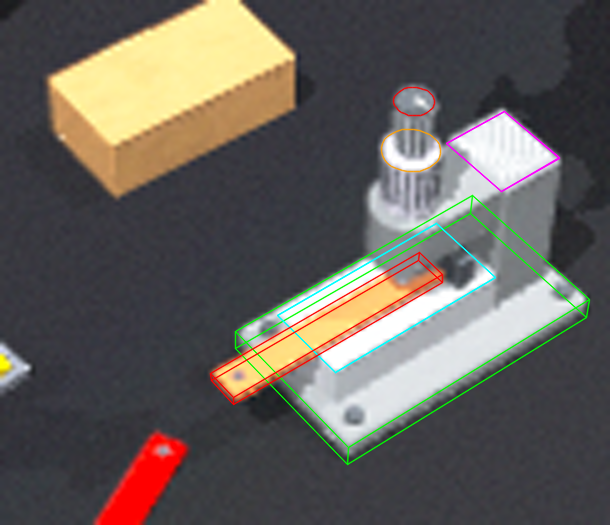

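View pics/s0t.png

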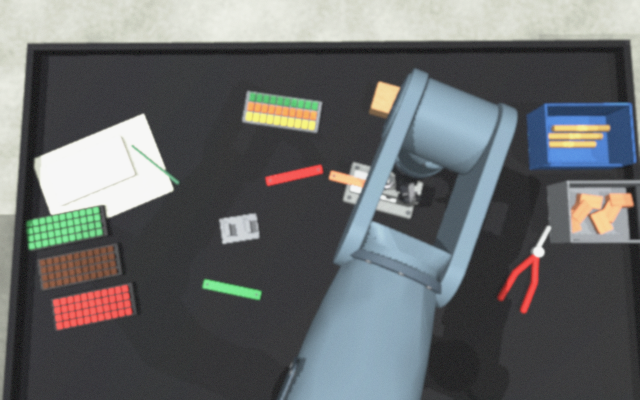

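View pics/s0.png

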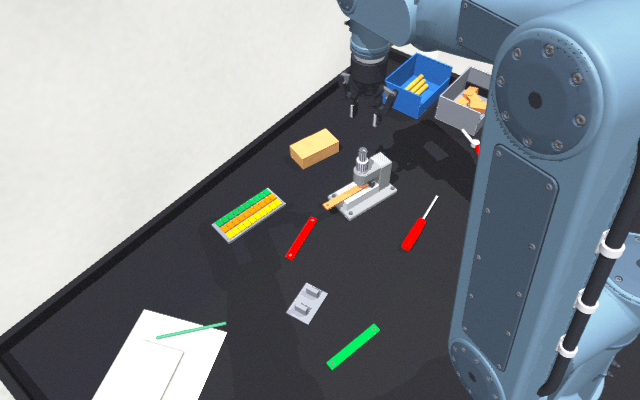

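The link at side (348,195) lies along the model outline with its inner end at the stop. The carton (315,148), tray (249,215), screwdriver (420,225) and red bar (301,238) have not moved, and the gripper is clear above the knob.

```bash
python3 -c "
from bench import ctrl
print(ctrl.hand_in())"
```

```text
the job is handed in; nothing more can be done
None
```

The copper link is clamped in the gauge and the job is handed in, at about 29.3 s of the 67 s allowed; the hand-in reported no verdict.

- **Link:** I gripped it near its outer end and slid it flat along the gauge axis until it stopped against the back stop. The highest stop force I read was about 7 N, but I only sampled force at the ends of rows. It lies within about 1 mm of the centred seat outline in the final picture.
- **Ratchet:** I turned only the knob, about 1.2 rad clockwise. Torque rose from about 0.09 to about 0.18 N m after roughly 0.85 rad and stayed level. I estimate 0.3 to 0.4 rad of slip, worked out from torque and wrist angle, not measured directly. The gripper did not touch the thimble.
- **Release:** I let go and raised the gripper clear. In the last pictures the link is still at the stop, and the tray, screwdriver and other bars look unmoved. The carton is partly hidden in the top view but unmoved in the side view.
- **Not confirmed:** the spindle tip is hidden by the gauge head, so its contact with the link rests on the torque reading. The side camera puts the knob top about 2 mm higher than my model does, which is within the calibration error.

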